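# Pack a pair of tool handles

### The arm

A 6-joint arm with a two-finger parallel gripper is mounted at the origin on a cart in front of the work surface, level with it; the furniture and walls round the work are solid. World frame = base frame: x ahead of the robot, y to its left, z up, the work surface at z = 0. Lengths are in m, angles in rad, forces in N, time in s.
With the tool pointing down it reaches from about 0.375 to 0.975 m from the base axis. Payload 3.8 kg.
Tool frame: the origin (TCP) lies between the finger pads; the fingertips stand 11 mm ahead of it and the grasp point (between the pads) lies 8 mm behind it; x points along the fingers, y is the direction in which the jaws open and shut, and the axes are right-handed (so a half turn about x gives the same grasp; the last joint's range is limited). The gripper opens to 85 mm and grips with 20 to 120 N. Pads are 22 mm wide; open, the fingers measure 114 mm over their backs; the gripper's body (76 mm by 85 mm) begins 54 mm behind the grasp point. The pads swing forward as they close: fully open they stand 13 mm farther back than shut.
Start: joints at [1.124, 0.264, 1.604, -0, 1.274, -0.037], TCP at [0.269, 0.619, 0.242] pointing down, gripper open.
Joint ranges: [-2.63, 2.63], [-0.94, 2.18], [0.31, 2.57], [-1.31, 4.45], [0, 2.66], [-2.55, 2.55]. Speed limits (rad/s): [2.57, 2.57, 3.14, 3.14, 3.14, 3.14].

### API

Orientations are given as a unit quaternion [w, x, y, z].
In Python, from workcell import bot gives the robot as it stands.
- The arm moves only by the tool arm_command, never from a script. Its arguments are lists of equal length, an entry for each row: "translation": the shift along the world's x, y, z in mm, a list of three; "dr": the turn, a rotation vector about the world's x, y, z in rad, a list of three; "hand": the opening in per cent of the stroke, from 0 (shut) to 100 (fully open). In form: {"translation": [[dx, dy, dz], ...], "dr": [[wx, wy, wz], ...], "hand": [hand, ...]}. A call has 1 to 10 rows; each row shifts and turns the commanded pose from where the row before left it; what a row does not reach is not made up. A row lasts 1/12 s, in which the tool goes at most 41.7 mm and 7.16 degrees, less where a joint would pass 70% of its speed; a pose out of reach is approached as far as the arm can. A call is refused whole if a number of a shift passes 41.7 or a number of a turn 0.125, either way. A call with a gripper value outside its range is refused whole. The fingers move at their own pace and stop on an object; "squeeze" is the grip in N (left out, the last holds). Time passes only in rows, so rows that do not move let the fingers close. It gives the time, the measured TCP pose, the force and the opening at its end, in the units of the state.
- bot.read_state(): the state, without advancing time (a new reading comes with each control period).
- bot.get_image(name): name is "scene" or "top" or "wrist"; returns a dict with "color" (384x512x3 uint8, red, green, blue), "depth" (384x512 float32, m along the optical axis (not along the pixel's ray), 0 where there is no reading), "K" (3x3 intrinsics, pixels), "view" (4x4, takes a point from world to camera coordinates); the wrist camera has in their place "T_tool_cam" (4x4, takes a point from camera to tool coordinates, whose origin is the TCP and whose axes are the tool frame's). Camera axes: x right, y down, z forward; pixel columns grow to the right and rows downward; lengths in m; the calibration is good to about 2 mm. A picture is of the moment at which its call begins: read the wrist's pose just before it.
- bot.hand_in(): hands the job in, once; it reports no verdict.
The state is a dict: "t": time; "q": joint angles; "joint_vel": joint speeds; "joint_efforts": joint torques, N m; "ee_pos": TCP position; "eef_rot": TCP orientation; "force": force on the tool from outside, world axes, zero at the start; "ft_torque": the same for the moment, N m; "width": opening from 0.0 (shut) to 1.0 (fully open).
Only numpy, scipy, OpenCV 4.12 (cv2) and the standard library are available. Lean on these libraries where they do the work, as an engineer would, in place of code of your own. Each camera call takes 0.05 s, during which the arm holds its last target. There are 200 camera calls.

### The job

On the wooden board, slide the stray handle, without lifting it, sideways up against the handle that lies at the two metal stops, so that they lie side by side. Then pick both up together in one grasp, carry them as a pair and lower them gently into the grey tray, still holding them until they are down; leave them lying side by side along the tray, flat on its floor, and do not disturb anything else.

Things in the scene. Friction and masses are not known exactly. Their poses are not given: they have to be found in the camera images.
- grip_1_mid (a point): Loose tool handle, slotted straight bar 170 mm long, rounded ends; solid body 26 mm wide (looks up to 31), 21 mm high, about 46 g, lying flat. This point is its centre, half-way up. x along its length, y across, z up. This one lies at the two metal stop blocks of the wooden board, its far side (board +y) touching or nearly touching them.
- grip_2_mid (a point): Loose tool handle, slotted straight bar 170 mm long, rounded ends; solid body 26 mm wide (looks up to 31), 21 mm high, about 46 g, lying flat. This point is its centre, half-way up. x along its length, y across, z up. The same handle; this one lies astray on the same board, 45 to 70 mm clear of the first on the side away from the stops, and a little askew.
- board: Fixed plywood board, 230 (x) x 190 (y) mm, 6 mm thick; origin at the centre of its underside, y towards its stop side, z up. Two aluminium stop blocks, 36 x 16 mm, tops 20 mm above the bench, at x = -62 and +62 mm, faces towards the handles at y = +43.5 mm; 88 mm finger gap between them. First handle's centre line at about y = +30 mm; a second pushed against it at about +4 mm.
- tray_floor (a point): Fixed grey plastic tray for one pair of handles; this point is the centre of its inner floor, 6 mm above the bench; x along its length, y across, z up. Pocket 200 (x) by 70 mm (y), walls 5 mm thick, top of the rim 35 mm above the floor. Each long side has a central cut-out 90 mm long, open down to the floor, for fingers.
- marker: White felt marker, 147 x 18 x 20 mm, lying between board and tray; origin at the centre of its underside. A bystander.
- screwdriver: Screwdriver, 201 mm long, lying between board and tray; origin under its middle. A bystander.
- tape_roll: Roll of brown packing tape lying flat, 114 mm across, 48 mm high; origin at the centre of its underside. A bystander.
- mug: White mug, 81 mm across, 97 mm high, at the right of the bench; origin at the centre of its underside. A bystander.
- box_cutter: Snap-blade cutter, 158 x 21 x 17 mm, at the right of the bench; origin at the centre of its underside. A bystander.
- tray: The same tray taken whole, 214 x 84 mm over its rims, 41 mm high; origin at the centre of its underside, axes as tray_floor.

How it is judged:
On the way, in this order (a step that is already met when the one before it is completed fails the run):
1. both handles lie on the board side by side (centres within 32 mm, parallel within 0.1 rad) (distance between grip_1_mid and grip_2_mid below 0.032 m and angle between the x axis of grip_1_mid and the x axis of grip_2_mid, either way round below 0.1 rad and z of each of grip_1_mid, grip_2_mid in the frame of board below 0.024 m), for 0.1 s.
2. both handles are lifted together, the fingers touching both, their centres over 55 mm above the bench (contact force between the fingers and grip_1 above 0.3 N and contact force between the fingers and grip_2 above 0.3 N and distance between grip_1_mid and grip_2_mid below 0.04 m and height (world z) of each of grip_1_mid, grip_2_mid above 0.055 m), for 0.2 s.
3. both handles are down in the tray (centres under 22 mm above its floor) while still held (contact force between the fingers and grip_1 above 0.3 N and contact force between the fingers and grip_2 above 0.3 N and distance between grip_1_mid and grip_2_mid below 0.04 m and z of each of grip_1_mid, grip_2_mid in the frame of tray_floor below 0.022 m and horizontal distance between each of grip_1_mid, grip_2_mid and tray_floor below 0.035 m), for 0.05 s.
At the end, for the whole second after the job is handed in: Both handles lie still and flat on the floor of the tray's pocket (centres 5 to 17 mm above the floor, within 22 mm along and 26 mm across of the pocket's centre), along the tray within 0.2 rad, side by side: centres within 40 mm, parallel within 0.15 rad (distance between grip_1_mid and grip_2_mid below 0.04 m and angle between the x axis of grip_1_mid and the x axis of grip_2_mid, either way round below 0.15 rad and x of grip_1_mid in the frame of tray_floor between -0.022 and 0.022 m and y of grip_1_mid in the frame of tray_floor between -0.026 and 0.026 m and z of grip_1_mid in the frame of tray_floor between 0.005 and 0.017 m and angle between the x axis of each of grip_1_mid, grip_2_mid and the x axis of tray_floor, either way round below 0.2 rad and angle between each of grip_1_mid, grip_2_mid's own z axis and vertical below 0.1 rad and x of grip_2_mid in the frame of tray_floor between -0.022 and 0.022 m and y of grip_2_mid in the frame of tray_floor between -0.026 and 0.026 m and z of grip_2_mid in the frame of tray_floor between 0.005 and 0.017 m and linear speed of each of grip_1, grip_2 below 0.02 m/s); the robot touches nothing.
It fails at once if a handle is lifted more than about 15 mm off its place while the two are not together (centres over 45 mm apart) (distance between grip_1_mid and grip_2_mid above 0.045 m and height (world z) of any of grip_1_mid, grip_2_mid above 0.033 m).
It fails at once if a handle strikes or is pressed on the tray with more than 20 N (contact force between any of grip_1, grip_2 and tray above 20 N).
It fails at once if another thing on the bench is moved more than 30 mm (distance of any of marker, screwdriver, tape_roll, mug, box_cutter from where it was at the start of the episode above 0.03 m).
It also fails if it takes over 54 s, if anything falls off the work surface, if the arm or the gripper's body presses on something with over 40 N, if the wrist force passes 120 N, or if a joint passes its speed limit or range.

## Working session

There is one attempt and no reset: what is moved stays moved. The work goes in short steps, Python scripts to look and compute and a tool call to move; the robot and the scene stay as the last step left them, time stands still between calls to the robot, and variables do not carry over. Pictures are saved under pics/ and viewed, about 8 in all and at most 12, crops included, and the job is handed in when it is done.

Besides the shell and the picture viewer there is one more tool, called after "Emit:" as name(argument=value, ...) on one line, values as JSON. arm_command: Moves the arm, as the interface text tells. Its arguments: {"type":"object","properties":{"translation":{"type":"array","items":{"type":"array","items":{"type":"number"}}},"dr":{"type":"array","items":{"type":"array","items":{"type":"number"}}},"hand":{"type":"array","items":{"type":"number"}},"squeeze":{"type":"number"}},"required":["translation","dr","hand"]}

```bash
mkdir -p pics
cat > h.py <<'E'
import numpy as np, cv2
from workcell import bot
def shot(n,name):
    s=bot.read_state(); im=bot.get_image(n); im['s']=s
    cv2.imwrite(f'pics/{name}.png',im['color'][:,:,::-1]); np.save(f'pics/{name}.npy',im,allow_pickle=True); return im
def load(name): return np.load(f'pics/{name}.npy',allow_pickle=True).item()
def T_wc(im):
    if 'view' in im: return np.linalg.inv(im['view'])
    from scipy.spatial.transform import Rotation as R
    q=im['s']['eef_rot']; T=np.eye(4); T[:3,:3]=R.from_quat([q[1],q[2],q[3],q[0]]).as_matrix(); T[:3,3]=im['s']['ee_pos']
    return T@im['T_tool_cam']
def cast(im,uv,z):
    uv=np.atleast_2d(uv).astype(float); T=T_wc(im)
    d=np.c_[uv,np.ones(len(uv))]@np.linalg.inv(im['K']).T@T[:3,:3].T; o=T[:3,3]
    return o+d*((z-o[2])/d[:,2])[:,None]
def cloud(im):
    T=T_wc(im); v,u=np.mgrid[:384,:512]; d=im['depth']
    p=np.stack([u,v,np.ones_like(u)],-1)@np.linalg.inv(im['K']).T*d[...,None]
    return p@T[:3,:3].T+T[:3,3]
E
python3 - <<'E'
from h import *
a=shot('scene','scene0');b=shot('top','top0')
print(bot.read_state()); print(T_wc(a)[:3],T_wc(b)[:3],b['K'])
cv2.imwrite('pics/both.png',np.hstack([cv2.resize(x['color'],(400,300)) for x in (a,b)])[:,:,::-1])
E
```

```text
{'t': 0.1, 'q': array([ 1.12411450e+00,  2.64693185e-01,  1.60526833e+00,  1.30503726e-05,
        1.27370458e+00, -3.68898483e-02]), 'joint_vel': array([-0.00025563, -0.00136447, -0.00180029, -0.00081758,  0.00158457,
       -0.0016185 ]), 'joint_efforts': array([ 2.72960660e-04, -5.16707468e+01, -3.68589234e+01, -8.82677978e-05,
        6.32503172e-03,  1.61082369e-05]), 'ee_pos': array([0.26864146, 0.61852616, 0.24105947]), 'eef_rot': array([ 0.69213517,  0.14316227,  0.69249479, -0.14458365]), 'force': array([ 0.45980688,  0.19422109, -0.20385506]), 'ft_torque': array([-0.00923086, -0.01636749,  0.05055289]), 'width': 1.0026572009116081}
[[ 0.6559871  -0.44943075  0.60637689 -0.09069118]
 [-0.75454535 -0.41018291  0.51226096 -0.63545763]
 [ 0.01849961 -0.79357544 -0.60819058  0.69399446]] [[-0.02198924 -0.98391983  0.17725194  0.31657351]
 [-0.99975638  0.02197946 -0.00201889 -0.10485856]
 [-0.00190947 -0.17725315 -0.98416344  1.24691646]] [[402.65825538   0.         256.30616623]
 [  0.         402.65825538 196.84857534]
 [  0.           0.           1.        ]]
```

View pics/top0.png

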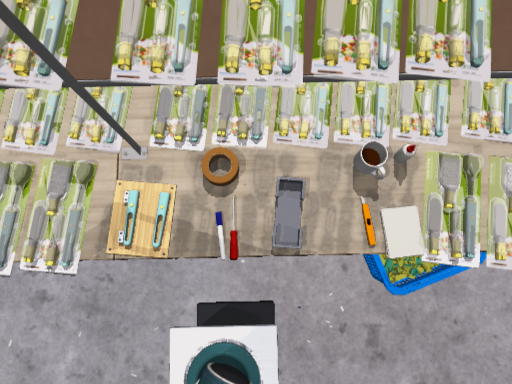

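View pics/scene0.png

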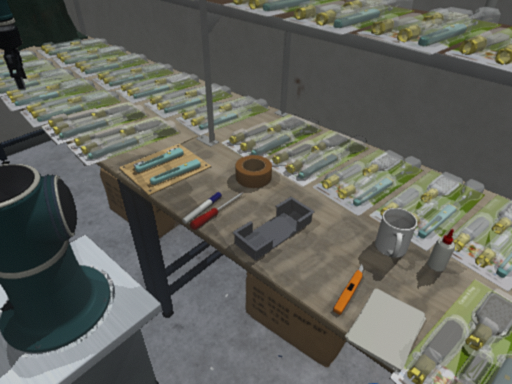

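The top view shows the board at (142,218) with two teal handles at (130,216) and (161,218). The two stops are at the left, and the tray is at (288,213). The marker (221,235) and screwdriver (234,230) lie between them. The scene view agrees with this.

```bash
cat > m.py <<'E'
from h import *
import sys
def handles(im,win,z,minA=100):
    hsv=cv2.cvtColor(im['color'],cv2.COLOR_RGB2HSV); m=cv2.inRange(hsv,(78,50,50),(105,255,255))
    P=cast(im,np.mgrid[:512,:384].reshape(2,-1).T,z).reshape(512,384,3).transpose(1,0,2)
    m[~((P[...,0]>win[0])&(P[...,0]<win[1])&(P[...,1]>win[2])&(P[...,1]<win[3]))]=0
    m=cv2.morphologyEx(m,cv2.MORPH_CLOSE,np.ones((3,3)))
    n,l,st,c=cv2.connectedComponentsWithStats(m); C=cloud(im); out=[]
    for i in range(1,n):
        if st[i,4]<minA: continue
        cs,_=cv2.findContours((l==i).astype('u1'),cv2.RETR_EXTERNAL,cv2.CHAIN_APPROX_NONE)
        pts=cast(im,max(cs,key=len)[:,0],z)[:,:2]
        (cx,cy),wh,a=cv2.minAreaRect((pts*1000).astype('f4'))
        if wh[0]<wh[1]: a+=90
        a=(a+90)%180-90
        zz=C[...,2][(l==i)&(im['depth']>0)]
        out.append((cx,cy,max(wh),min(wh),np.deg2rad(a)))
        print('px',c[i].round(1),'c mm',round(cx,1),round(cy,1),'LxW',np.round(sorted(wh),1),'yaw',round(np.deg2rad(a),3),'z p50,p90',np.round(np.percentile(zz,[50,90]),4) if len(zz) else None)
    return out
E
python3 - <<'E'
from m import *
for n in('top0','scene0'):
    print(n); handles(load(n),(.3,.65,.1,.5),.026)
im=load('top0');C=cloud(im)
# tray: cells by height, board wood
g=lambda a,b,c,d:(C[...,0]>a)&(C[...,0]<b)&(C[...,1]>c)&(C[...,1]<d)
hsv=cv2.cvtColor(im['color'],cv2.COLOR_RGB2HSV)
for n,m,z in(('tray',cv2.inRange(hsv,(100,20,40),(130,110,190)).astype(bool)&g(.3,.65,-.3,-.05),.041),('board',cv2.inRange(hsv,(8,90,150),(28,255,255)).astype(bool)&g(.3,.65,.12,.45),.006)):
    v,u=np.nonzero(m); print(n,len(u),np.percentile(C[m][:,2],[5,50,95]))
    print(cv2.minAreaRect((cast(im,np.c_[u,v],z)[:,:2]*1000).astype('f4')))
E
```

```text
top0
px [130.6 213.7] c mm 482.3 280.2 LxW [ 29.3 164.9] yaw -0.117 z p50,p90 [0.025  0.0286]
px [161. 215.] c mm 473.4 186.5 LxW [ 28.6 165.5] yaw -0.143 z p50,p90 [0.0253 0.029 ]
scene0
px [159.4 159.4] c mm 473.8 271.7 LxW [ 40.9 172. ] yaw -0.11 z p50,p90 [0.0232 0.0281]
px [175.5 171.3] c mm 467.1 180.1 LxW [ 38.5 171.7] yaw -0.169 z p50,p90 [0.0233 0.0279]
tray 1127 [0.00220155 0.00692553 0.04258679]
((469.6078796386719, -177.05722045898438), (622.9813842773438, 586.7286987304688), 13.247838973999023)
board 3093 [0.00209347 0.00623822 0.01040613]
((480.6156005859375, 251.32196044921875), (189.40711975097656, 229.8334197998047), 83.89037322998047)
```

Emit:
arm_command(translation=[[18,-38,2],[18,-38,2],[18,-38,2],[18,-38,2],[18,-38,2],[18,-38,2],[18,-38,2],[18,-38,2],[18,-38,2],[18,-38,2]], dr=[[0,0,0],[0,0,0],[0,0,0],[0,0,0],[0,0,0],[0,0,0],[0,0,0],[0,0,0],[0,0,0],[0,0,0]], hand=[100,100,100,100,100,100,100,100,100,100])

```text
t: 0.93
ee_pos: [0.4472, 0.2409, 0.2618]
eef_rot: [0.692, 0.144, 0.692, -0.144]
force: [0.8, -0.3, 0.1]
width: 0.999
```

Run:
```python
from m import *
im=shot('wrist','w1'); s=im['s']
from scipy.spatial.transform import Rotation as R
q=s['eef_rot'];print(s['t'],s['ee_pos'],s['q'].round(2));print(R.from_quat([*q[1:],q[0]]).as_matrix().round(3));print(im['T_tool_cam'].round(3),im['K'].round(1))
handles(im,(.3,.65,.1,.4),.026,500)
C=cloud(im);hsv=cv2.cvtColor(im['color'],cv2.COLOR_RGB2HSV)
m=cv2.inRange(hsv,(8,70,120),(28,255,255));m[(C[...,2]>.012)]=0;v,u=np.nonzero(m);print(np.percentile(C[v,u,2],[5,50,95]),cv2.minAreaRect((cast(im,np.c_[u,v],.006)[:,:2]*1000).astype('f4')))
```

```text
0.9333 [0.44719211 0.24093258 0.26184992] [ 0.45 -0.07  1.93 -0.    1.28 -0.72]
[[-0.     0.398  0.917]
 [-0.     0.917 -0.398]
 [-1.    -0.    -0.   ]]
[[ 0.    -0.3    0.954 -0.131]
 [ 1.     0.002  0.001  0.001]
 [-0.002  0.954  0.3   -0.077]
 [ 0.     0.     0.     1.   ]] [[283.4   0.  255.6]
 [  0.  283.4 188.1]
 [  0.    0.    1. ]]
px [295.6 178.6] c mm 479.8 282.2 LxW [ 27.5 167.5] yaw -0.101 z p50,p90 [0.0256 0.0273]
px [231.3 197.2] c mm 471.9 191.3 LxW [ 27.6 167.3] yaw -0.139 z p50,p90 [0.0255 0.0272]
[0.00458352 0.00590451 0.00723075] ((550.5322875976562, 226.86361694335938), (608.9671630859375, 382.4712219238281), 82.2011489868164)
```

View pics/w1.png

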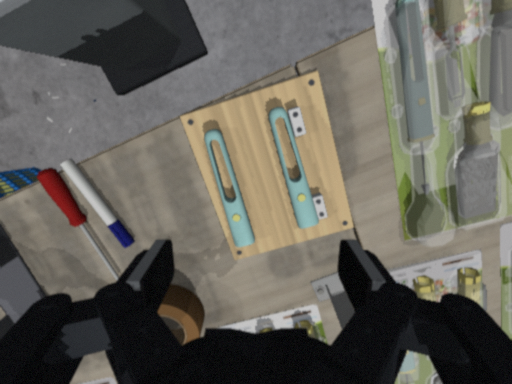

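Run:
```python
from m import *
im=load('w1');T=im['T_tool_cam'];d=im['depth']
v,u=np.mgrid[:384,:512]
p=np.stack([u,v,np.ones_like(u)],-1)@np.linalg.inv(im['K']).T*d[...,None]@T[:3,:3].T+T[:3,3]
m=(d>0)&(p[...,0]>-.04)&(p[...,0]<.05)
for sg in(-1,1):
    q=p[m&(p[...,1]*sg>0)];print(len(q),np.percentile(q,[0,1,10,50,90,99,100],axis=0).round(4).tolist())
t=load('top0')
print(cast(t,[[273,178],[302,178],[302,245],[273,247]],.041).round(3), cast(t,[[217,212],[224,257],[235,197],[234,258]],.01).round(3))
```

```text
2301 [[-0.04, -0.0554, -0.0123], [-0.0398, -0.0548, -0.0117], [-0.0379, -0.0519, -0.0112], [-0.0251, -0.0419, -0.007], [-0.0094, -0.0415, 0.0055], [-0.0032, -0.0412, 0.0103], [-0.0005, -0.041, 0.012]]
2303 [[-0.04, 0.0431, -0.0122], [-0.0398, 0.0434, -0.0119], [-0.0382, 0.0436, -0.0114], [-0.025, 0.044, -0.0073], [-0.0094, 0.0539, 0.0053], [-0.0033, 0.0569, 0.01], [-0.001, 0.0578, 0.0111]]
[[ 0.591 -0.16   0.041]
 [ 0.589 -0.249  0.041]
 [ 0.385 -0.24   0.041]
 [ 0.381 -0.154  0.041]] [[ 0.494  0.016  0.01 ]
 [ 0.356 -0.005  0.01 ]
 [ 0.54  -0.041  0.01 ]
 [ 0.352 -0.035  0.01 ]]
```

Emit:
arm_command(translation=[[2,-9,-15],[2,-9,-15],[2,-9,-15],[2,-9,-15],[2,-9,-15],[2,-9,-15],[2,-9,-15],[2,-9,-15],[2,-9,-15],[2.6,-9.9,-15]], dr=[[0,0,-0.115],[0,0,-0.115],[0,0,-0.115],[0,0,-0.115],[0,0,-0.115],[0,0,-0.115],[0,0,-0.115],[0,0,-0.115],[0,0,-0.115],[0,0,-0.115]], hand=[100,100,100,100,100,100,100,100,100,100])

```text
t: 1.82
ee_pos: [0.4672, 0.1518, 0.111]
eef_rot: [0.501, 0.498, 0.502, -0.499]
force: [-0.3, -0.1, -0.0]
width: 1.0
```

Emit:
arm_command(translation=[[0.6,-2,-20],[0,0,-20],[0,0,-20],[0,0,-20],[0,0,-13],[0,0,-6],[0,0,0]], dr=[[0,0,-0.119],[0,0,0],[0,0,0],[0,0,0],[0,0,0],[0,0,0],[0,0,0]], hand=[100,100,100,100,100,100,100])

```text
t: 2.4
ee_pos: [0.4665, 0.1498, 0.0113]
eef_rot: [-0.472, -0.525, -0.473, 0.528]
force: [0.1, 0.3, 0.3]
width: 0.996
```

Emit:
arm_command(translation=[[0.7,7,0],[0.7,7,0],[0.7,7,0],[0.7,7,0],[0.7,7,0],[0.7,7,0],[0.7,7,0],[0.7,7,0]], dr=[[0,0,0],[0,0,0],[0,0,0],[0,0,0],[0,0,0],[0,0,0],[0,0,0],[0,0,0]], hand=[100,100,100,100,100,100,100,100])

```text
t: 3.07
ee_pos: [0.474, 0.2069, 0.0132]
eef_rot: [0.472, 0.526, 0.472, -0.526]
force: [0.5, -0.6, 0.7]
width: 1.0
```

Run:
```python
from m import *
im=shot('wrist','w2');print(bot.read_state()['force'],bot.read_state()['ee_pos'])
handles(im,(.3,.65,.1,.4),.026,500)
t=shot('top','t2');handles(t,(.3,.65,.1,.5),.026)
```

```text
[0.37605433 0.19428028 0.65116341] [0.47440695 0.20793114 0.01334468]
px [289.9 101.7] c mm 482.3 282.8 LxW [ 28.  166.8] yaw -0.105 z p50,p90 [0.0256 0.0272]
px [274.4 212.7] c mm 477.5 234.9 LxW [ 30.2 166.6] yaw -0.105 z p50,p90 [0.0249 0.027 ]
px [112.6 233.8] c mm 457.3 326.3 LxW [207.9 320. ] yaw -0.069 z p50,p90 [0.5084 0.5794]
```

View pics/w2.png

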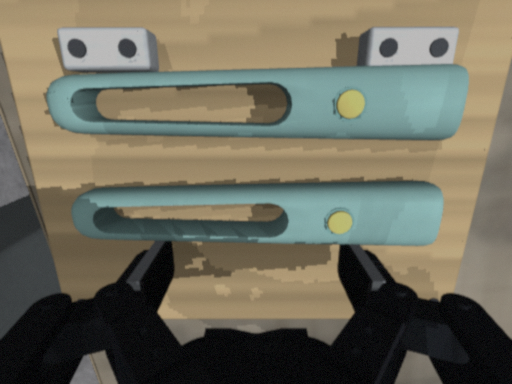

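The wrist view shows both handles parallel, at (265,103) and (258,215), with both fingers against the stray one. About 21 mm remains to push.

Emit:
arm_command(translation=[[0.6,6,0],[0.6,6,0],[0.4,4,0],[0.3,3,0],[0.2,2,0],[0.1,1,0],[0,0,0]], dr=[[0,0,0],[0,0,0],[0,0,0],[0,0,0],[0,0,0],[0,0,0],[0,0,0]], hand=[100,100,100,100,100,100,100])

```text
t: 3.75
ee_pos: [0.4761, 0.2282, 0.013]
eef_rot: [-0.472, -0.526, -0.472, 0.526]
force: [0.4, 0.3, 0.3]
width: 1.001
```

Run:
```python
from m import *
im=shot('wrist','w3');print(bot.read_state()['force'],bot.read_state()['ee_pos'])
handles(im,(.3,.65,.1,.4),.026,500)
```

```text
[-0.30933885  0.84939041 -0.26170424] [0.47607733 0.22810215 0.01304494]
px [278.4 182. ] c mm 481.1 269.5 LxW [ 56.9 166.9] yaw -0.105 z p50,p90 [0.0252 0.027 ]
```

View pics/w3.png

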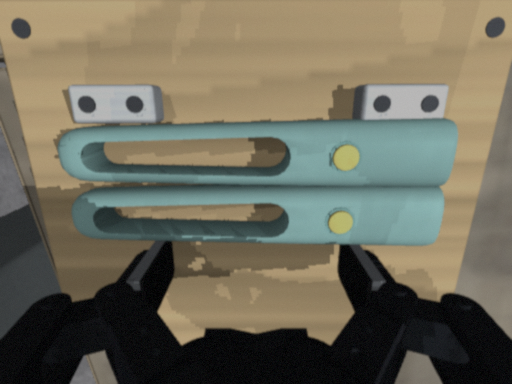

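The handles are now about 1–2 mm apart, so I'll nudge until the force rises.

Emit:
arm_command(translation=[[0.1,1,0],[0.1,1,0],[0.1,1,0],[0,0,0]], dr=[[0,0,0],[0,0,0],[0,0,0],[0,0,0]], hand=[100,100,100,100])

```text
t: 4.13
ee_pos: [0.4765, 0.2312, 0.0131]
eef_rot: [0.472, 0.526, 0.472, -0.526]
force: [-0.2, -0.2, -0.4]
width: 0.995
```

Run:
```python
from m import *
im=shot('wrist','w4');print(bot.read_state()['force'],bot.read_state()['ee_pos'])
handles(im,(.3,.65,.1,.4),.026,500)
```

```text
[0.43068359 0.07112614 0.31248222] [0.47646994 0.23114211 0.0131263 ]
px [276.  185.4] c mm 481.2 270.3 LxW [ 54.6 166.7] yaw -0.094 z p50,p90 [0.0253 0.0271]
```

Emit:
arm_command(translation=[[0.1,1,0],[0.1,1,0],[0,0,0]], dr=[[0,0,0],[0,0,0],[0,0,0]], hand=[100,100,100])

```text
t: 4.43
ee_pos: [0.4766, 0.2322, 0.0131]
eef_rot: [-0.473, -0.525, -0.472, 0.526]
force: [0.1, -4.6, 1.7]
width: 0.998
```

Run:
```python
from m import *
im=shot('wrist','w5');print(bot.read_state()['force'],bot.read_state()['ee_pos'])
handles(im,(.3,.65,.1,.4),.026,500)
```

```text
[-0.55521929 -5.32360666  0.99881043] [0.47659061 0.23220712 0.01309296]
px [275.3 186.1] c mm 481.4 271.9 LxW [ 53.7 166.9] yaw -0.104 z p50,p90 [0.0253 0.0271]
```

Emit:
arm_command(translation=[[-1,-10,0],[-1,-10,2],[0,0,25],[0,0,30],[0,0,30],[0,0,10],[0.5,4,0],[0.5,4,0],[0.5,4,0],[0.5,4,0]], dr=[[0,0,0],[0,0,0],[0,0,0],[0,0,0],[0,0,0.11],[0,0,0.11],[0,0,0.11],[0,0,0.11],[0,0,0.11],[0,0,0.11]], hand=[100,100,100,100,100,100,100,100,100,100])

```text
t: 5.32
ee_pos: [0.4764, 0.2286, 0.1103]
eef_rot: [0.618, 0.344, 0.618, -0.343]
force: [-0.4, 0.7, -0.1]
width: 0.998
```

Emit:
arm_command(translation=[[0.5,5,0],[0.5,5,0],[0.5,5,0],[0.5,5,0],[0.5,5,0],[0.5,5,0],[1,5,0],[0.4,7.5,0],[0,0,0]], dr=[[0,0,0.11],[0,0,0.11],[0,0,0.11],[0,0,0.11],[0,0,0.11],[0,0,0.11],[0,0,0.11],[0,0,0.11],[0,0,0.031]], hand=[100,100,100,100,100,100,100,100,100])

```text
t: 6.07
ee_pos: [0.481, 0.2719, 0.1102]
eef_rot: [0.706, 0.037, 0.706, -0.036]
force: [0.5, -0.0, -0.4]
width: 1.001
```

Run:
```python
from m import *
im=shot('wrist','w6');s=im['s'];print(s['force'],s['ee_pos'],s['q'].round(2),(T_wc(im)@np.linalg.inv(im['T_tool_cam'])).round(3))
handles(im,(.3,.65,.1,.4),.026,500)
t=shot('top','t6');handles(t,(.3,.65,.1,.5),.026)
```

```text
[ 0.52799094 -0.01879152 -0.42940427] [0.48103536 0.27187559 0.11017049] [ 0.47  0.15  2.    0.    0.99 -1.  ] [[ 0.     0.103  0.995  0.481]
 [ 0.001  0.995 -0.103  0.272]
 [-1.     0.001  0.     0.11 ]
 [ 0.     0.     0.     1.   ]]
px [251.8 199.3] c mm 479.3 270.2 LxW [ 53.1 168.5] yaw -0.102 z p50,p90 [0.0254 0.027 ]
px [ 73.9 185.2] c mm 585.6 464.9 LxW [109.1 123.2] yaw -1.081 z p50,p90 [0.484  0.4887]
px [137.2 198. ] c mm 537.9 261.3 LxW [51.4 55.3] yaw 1.434 z p50,p90 [0.0265 0.0304]
px [ 83.3 250.5] c mm 429.8 417.8 LxW [166.7 259.4] yaw 0.01 z p50,p90 [0.5968 0.6257]
px [132.1 232.5] c mm 441.6 271.4 LxW [51.5 87.2] yaw -0.129 z p50,p90 [0.0239 0.0275]
```

View pics/w6.png

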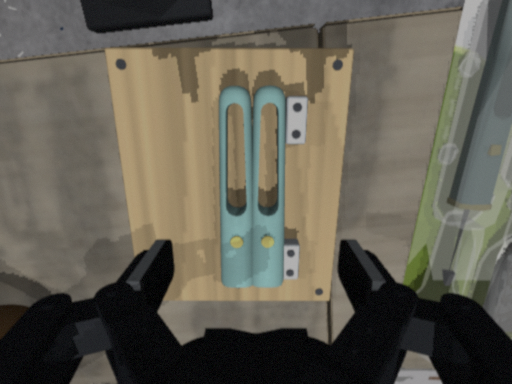

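Both handles lie side by side, touching, at (252,187), and the fingers straddle them clear of the stops. I'll go down and close.

Emit:
arm_command(translation=[[-0.3,-1.3,-25],[0,0,-25],[0,0,-20],[0,0,-14],[0,0,-7],[0,0,-3],[0,0,0]], dr=[[0,0,0],[0,0,0],[0,0,0],[0,0,0],[0,0,0],[0,0,0],[0,0,0]], hand=[100,100,100,100,100,100,100])

```text
t: 6.75
ee_pos: [0.4804, 0.2698, 0.0157]
eef_rot: [0.706, 0.038, 0.706, -0.039]
force: [-0.2, 0.0, 0.8]
width: 0.999
```

Emit:
arm_command(translation=[[0,0,0],[0,0,0],[0,0,0],[0,0,0],[0,0,0],[0,0,0]], dr=[[0,0,0],[0,0,0],[0,0,0],[0,0,0],[0,0,0],[0,0,0]], hand=[75,70,70,70,70,70], squeeze=25)

```text
t: 7.25
ee_pos: [0.4809, 0.2704, 0.0165]
eef_rot: [0.706, 0.038, 0.706, -0.038]
force: [-0.0, 0.4, -0.5]
width: 0.7
```

Run:
```python
from m import *
im=shot('wrist','w7');s=im['s'];print(s['force'],s['ee_pos'],s['width'])
T=im['T_tool_cam'];d=im['depth']
v,u=np.mgrid[:384,:512]
p=np.stack([u,v,np.ones_like(u)],-1)@np.linalg.inv(im['K']).T*d[...,None]@T[:3,:3].T+T[:3,3]
m=(d>0)&(im['color'].max(2)<70)&(abs(p[...,2])<.013)&(p[...,0]>-.04)&(p[...,0]<.012)
for sg in(-1,1):
    q=p[m&(p[...,1]*sg>0)];print(len(q),np.percentile(q,[1,50,99,100],axis=0).round(4).tolist())
```

```text
[-0.04713727  0.35819542 -0.48284148] [0.48089803 0.27041744 0.01646559] 0.6998135684402457
1994 [[-0.0398, -0.0499, -0.0126], [-0.0206, -0.0297, -0.0067], [0.0073, -0.0068, 0.0128], [0.0117, -0.006, 0.013]]
2209 [[-0.0398, 0.0058, -0.0124], [-0.0186, 0.0313, -0.0068], [0.0087, 0.0533, 0.0127], [0.0111, 0.0598, 0.013]]
```

Emit:
arm_command(translation=[[0,0,0],[0,0,0],[0,0,0],[0,0,0],[0,0,0],[0,0,0]], dr=[[0,0,0],[0,0,0],[0,0,0],[0,0,0],[0,0,0],[0,0,0]], hand=[62,58,54,50,50,50], squeeze=25)

```text
t: 7.8
ee_pos: [0.4805, 0.269, 0.0165]
eef_rot: [0.706, 0.037, 0.706, -0.039]
force: [-0.9, -4.8, 6.5]
width: 0.602
```

Emit:
arm_command(translation=[[0,0,0],[0,0,0],[0,0,2],[0,0,3],[0,0,5],[0,0,5],[0,0,0]], dr=[[0,0,0],[0,0,0],[0,0,0],[0,0,0],[0,0,0],[0,0,0],[0,0,0]], hand=[40,40,40,40,40,40,40], squeeze=45)

```text
t: 8.38
ee_pos: [0.4814, 0.271, 0.0321]
eef_rot: [0.707, 0.039, 0.706, -0.038]
force: [0.4, 1.0, -0.9]
width: 0.598
```

Run:
```python
from m import *
im=shot('wrist','w8');s=im['s'];print(s['force'],s['ee_pos'],s['width'])
handles(im,(.3,.65,.1,.4),.041,500)
```

```text
[ 0.43075929  1.02229104 -0.88943014] [0.4813593  0.27104527 0.03213078] 0.5981823024750668
px [255.6 208.8] c mm 460.8 274.4 LxW [ 52.4 129.2] yaw -0.104 z p50,p90 [0.0402 0.042 ]
```

View pics/w8.png

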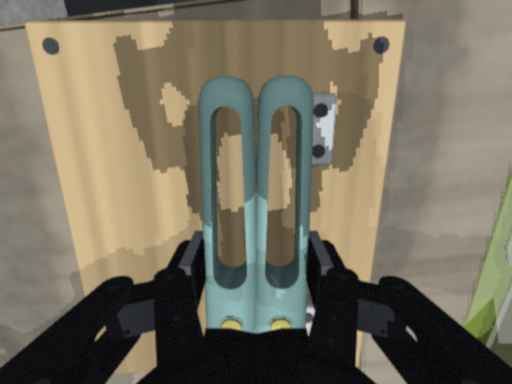

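Both handles are held level and together. I'll lift higher and carry them toward the tray, while also measuring the tray from the first pictures.

Emit:
arm_command(translation=[[0,0,10],[0,0,20],[0,0,25],[0,0,25],[0,0,20],[0,0,8],[0,0,0],[0,-10,0],[0,-18,0],[0,-24,0]], dr=[[0,0,0],[0,0,0],[0,0,0],[0,0,0],[0,0,0],[0,0,0],[0,0,0],[0,0,0],[0,0,0],[0,0,0]], hand=[40,40,40,40,40,40,40,40,40,40])

```text
t: 9.27
ee_pos: [0.4793, 0.2178, 0.1371]
eef_rot: [0.705, 0.037, 0.707, -0.038]
force: [-0.0, -0.7, -1.5]
width: 0.598
```

Emit:
arm_command(translation=[[0,-28,3],[0,-28,3],[0,-28,3],[0,-28,3],[0,-28,3],[0,-28,3],[0,-28,3],[0,-28,3],[0,-28,3],[0,-28,3]], dr=[[0,0,0.007],[0,0,0.007],[0,0,0.007],[0,0,0.007],[0,0,0.007],[0,0,0.007],[0,0,0.007],[0,0,0.007],[0,0,0.007],[0,0,0.007]], hand=[40,40,40,40,40,40,40,40,40,40])

```text
t: 10.1
ee_pos: [0.4786, -0.0632, 0.1669]
eef_rot: [0.706, 0.014, 0.708, -0.013]
force: [0.1, -0.2, -1.2]
width: 0.596
```

```bash
python3 - <<'E'
from m import *
im=shot('wrist','w9');s=im['s'];print(s['force'],s['ee_pos'],s['width'])
handles(im,(.3,.65,-.2,.1),.15,500)
for n in('top0','scene0','w9'):
    im=load(n);C=cloud(im)
    # rim band by height
    m=(im['depth']>0)&(C[...,2]>.03)&(C[...,2]<.05)&(C[...,0]>.35)&(C[...,0]<.63)&(C[...,1]>-.28)&(C[...,1]<-.12)
    v,u=np.nonzero(m);z=C[m][:,2]
    if len(u): print(n,len(u),'rim z',np.percentile(z,[50,90,98]).round(4),cv2.minAreaRect((cast(im,np.c_[u,v],.041)[:,:2]*1000).astype('f4')))
E
cp pics/w9.png pics/v9.png
```

```text
[ 0.10990491 -0.18482703 -1.17222906] [ 0.4786172  -0.06320595  0.16690573] 0.5958022330723016
px [255.7 209. ] c mm 469.5 -61.9 LxW [ 63.2 155.9] yaw -0.031 z p50,p90 [0.1752 0.1768]
top0 405 rim z [0.0405 0.0438 0.0453] ((486.820068359375, -204.10104370117188), (87.78166198730469, 215.5797576904297), 84.02103424072266)
scene0 568 rim z [0.0407 0.0427 0.0435] ((480.49835205078125, -206.21139526367188), (91.99627685546875, 219.9512481689453), 84.1023941040039)
w9 4134 rim z [0.0405 0.0416 0.0421] ((484.38824462890625, -202.19479370117188), (87.7806396484375, 214.8268585205078), 84.25733947753906)
```

View pics/v9.png

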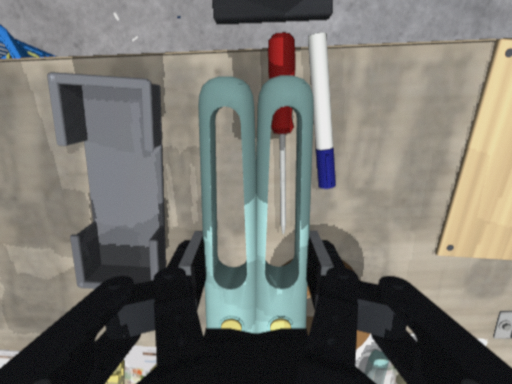

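Emit:
arm_command(translation=[[0.6,-18,-5],[0.6,-18,-5],[0.6,-18,-5],[0.6,-18,-5],[0.6,-18,-5],[0.6,-18,-5],[0.6,-15,-5],[0.6,-10,-5],[1,-6,-5],[0,0,0]], dr=[[0,0,-0.01],[0,0,-0.01],[0,0,-0.01],[0,0,-0.01],[0,0,-0.01],[0,0,-0.01],[0,0,-0.01],[0,0,0],[0,0,0],[0,0,0]], hand=[40,40,40,40,40,40,40,40,40,40])

```text
t: 10.98
ee_pos: [0.485, -0.201, 0.1217]
eef_rot: [0.705, 0.039, 0.707, -0.038]
force: [-1.0, -0.2, -0.5]
width: 0.596
```

Run:
```python
from m import *
im=shot('wrist','w10');s=im['s'];print(s['force'],s['ee_pos'],s['width'])
Tt=T_wc(im)@np.linalg.inv(im['T_tool_cam']);print('tool yaw',np.arctan2(-Tt[0,1],Tt[1,1]))
zt=s['ee_pos'][2]+.009
handles(im,(.3,.65,-.35,.0),zt,500)
C=cloud(im)
g=(im['depth']>0)&(C[...,0]>.35)&(C[...,0]<.63)&(C[...,1]>-.28)&(C[...,1]<-.12)
for lo,hi in((.037,.044),):
    m=g&(C[...,2]>lo)&(C[...,2]<hi)
    v,u=np.nonzero(m);z=C[m][:,2]
    print(len(u),'rim z',np.percentile(z,[50,90,98]).round(4),cv2.minAreaRect((cast(im,np.c_[u,v],.041)[:,:2]*1000).astype('f4')))
m=g&(C[...,2]<.02)&(abs(C[...,1]+.202)<.025)&(C[...,0]<.56)&(C[...,0]>.41);print('floor',np.percentile(C[m][:,2],[10,50,90]))
```

```text
[-1.01388262 -0.16658584 -0.54309374] [ 0.48503474 -0.20098951  0.12174336] 0.5957797445343874
tool yaw -0.1088691752074909
px [255.4 207.2] c mm 464.2 -197.6 LxW [ 52.2 129.2] yaw -0.106 z p50,p90 [0.1299 0.1316]
2763 rim z [0.0408 0.0417 0.0423] ((483.2613525390625, -203.12139892578125), (87.16464233398438, 212.9284210205078), 84.20074462890625)
floor [0.00505492 0.00587055 0.00669399]
```

View pics/w10.png

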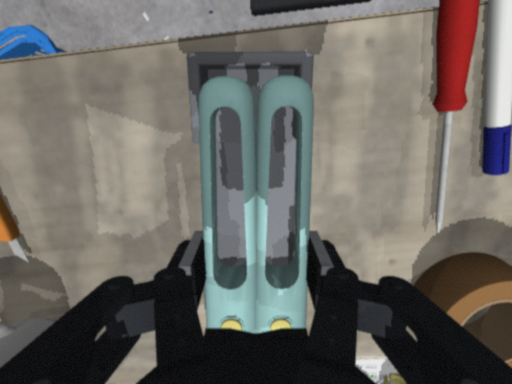

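Emit:
arm_command(translation=[[-0.8,-2.2,-8],[0,0,-16],[0,0,-18],[0,0,-18],[0,0,-16],[0,0,-10],[0,0,-6],[0,0,-4],[0,0,0]], dr=[[0,0,0],[0,0,0],[0,0,0],[0,0,0],[0,0,0],[0,0,0],[0,0,0],[0,0,0],[0,0,0]], hand=[40,40,40,40,40,40,40,40,40])

```text
t: 11.78
ee_pos: [0.4855, -0.2026, 0.0276]
eef_rot: [0.706, 0.038, 0.706, -0.038]
force: [0.3, 0.3, -0.2]
width: 0.596
```

Emit:
arm_command(translation=[[0,0,-1.5],[0,0,-1.5],[0,0,-1],[0,0,0],[0,0,0]], dr=[[0,0,0],[0,0,0],[0,0,0],[0,0,0],[0,0,0]], hand=[40,40,40,40,40])

```text
t: 12.2
ee_pos: [0.4859, -0.2031, 0.0244]
eef_rot: [0.706, 0.038, 0.706, -0.038]
force: [0.1, 1.4, -1.7]
width: 0.594
```

Run:
```python
from m import *
im=shot('wrist','w11');s=im['s'];print(s['force'],s['ee_pos'],s['width'])
handles(im,(.3,.65,-.35,.0),.03,500)
```

```text
[ 0.09422954  1.3677699  -1.74177979] [ 0.48593476 -0.20306799  0.02442873] 0.5939293721263066
px [255.7 204.8] c mm 467.0 -200.0 LxW [ 53.8 133.6] yaw -0.102 z p50,p90 [0.0324 0.0342]
```

Emit:
arm_command(translation=[[0,0,-1.5],[0,0,-1.5],[0,0,-1],[0,0,-0.7],[0,0,0],[0,0,0]], dr=[[0,0,0],[0,0,0],[0,0,0],[0,0,0],[0,0,0],[0,0,0]], hand=[40,40,40,40,40,40])

```text
t: 12.75
ee_pos: [0.4856, -0.2029, 0.0193]
eef_rot: [0.706, 0.038, 0.706, -0.038]
force: [-0.8, -0.3, -1.1]
width: 0.6
```

Emit:
arm_command(translation=[[0,0,-0.7],[0,0,-0.5],[0,0,0],[0,0,0]], dr=[[0,0,0],[0,0,0],[0,0,0],[0,0,0]], hand=[40,40,40,40])

```text
t: 13.08
ee_pos: [0.4857, -0.2029, 0.0181]
eef_rot: [0.706, 0.038, 0.706, -0.038]
force: [-0.2, 0.0, -1.7]
width: 0.597
```

Emit:
arm_command(translation=[[0,0,-0.5],[0,0,0],[0,0,0]], dr=[[0,0,0],[0,0,0],[0,0,0]], hand=[40,40,40])

```text
t: 13.33
ee_pos: [0.4857, -0.2029, 0.0177]
eef_rot: [0.706, 0.038, 0.706, -0.038]
force: [-0.1, 0.7, -0.7]
width: 0.599
```

Run:
```python
from m import *
im=shot('wrist','w12');s=im['s'];print(s['force'],s['ee_pos'],s['width'])
handles(im,(.3,.65,-.35,.0),.027,500)
```

```text
[-0.09208098  0.67487904 -0.69040474] [ 0.48569379 -0.20290231  0.01765512] 0.5991666559855426
px [255.8 203.1] c mm 465.1 -199.7 LxW [ 52.1 129.6] yaw -0.102 z p50,p90 [0.0256 0.0274]
```

Emit:
arm_command(translation=[[0,0,-0.4],[0,0,-0.3],[0,0,0],[0,0,0]], dr=[[0,0,0],[0,0,0],[0,0,0],[0,0,0]], hand=[40,40,40,40])

```text
t: 13.72
ee_pos: [0.4857, -0.2029, 0.0169]
eef_rot: [0.706, 0.038, 0.706, -0.038]
force: [0.9, -1.0, -0.8]
width: 0.596
```

Emit:
arm_command(translation=[[0,0,-0.4],[0,0,0],[0,0,0]], dr=[[0,0,0],[0,0,0],[0,0,0]], hand=[40,40,40])

```text
t: 13.97
ee_pos: [0.4858, -0.2029, 0.0167]
eef_rot: [0.706, 0.038, 0.706, -0.038]
force: [0.3, 1.0, 0.6]
width: 0.596
```

Emit:
arm_command(translation=[[0,0,-0.4],[0,0,0],[0,0,0]], dr=[[0,0,0],[0,0,0],[0,0,0]], hand=[40,40,40])

```text
t: 14.22
ee_pos: [0.4858, -0.203, 0.0166]
eef_rot: [0.706, 0.038, 0.706, -0.038]
force: [-1.4, 0.6, 5.6]
width: 0.598
```

Contact with the floor is felt (about 6 N), so I'll release and rise.

Emit:
arm_command(translation=[[0,0,0.4],[0,0,0],[0,0,0],[0,0,0],[0,0,0],[0,0,0]], dr=[[0,0,0],[0,0,0],[0,0,0],[0,0,0],[0,0,0],[0,0,0]], hand=[58,64,70,76,80,80])

```text
t: 14.72
ee_pos: [0.4857, -0.2029, 0.0165]
eef_rot: [0.706, 0.038, 0.706, -0.038]
force: [-0.7, 0.3, 0.5]
width: 0.799
```

Emit:
arm_command(translation=[[0,0,4],[0,0,10],[0,0,20],[0,0,30],[0,0,30],[0,0,30],[-20,0,20],[-20,0,10],[0,0,0]], dr=[[0,0,0],[0,0,0],[0,0,0],[0,0,0],[0,0,0],[0,0,0],[0,0,0],[0,0,0],[0,0,0]], hand=[80,80,80,80,90,100,100,100,100])

```text
t: 15.47
ee_pos: [0.4451, -0.2036, 0.1746]
eef_rot: [0.707, 0.037, 0.705, -0.039]
force: [0.2, 1.1, 0.0]
width: 1.001
```

Run:
```python
from m import *
im=shot('wrist','w13');s=im['s'];print(s['force'],s['ee_pos'],s['width'])
handles(im,(.3,.65,-.35,.0),.027,500)
C=cloud(im);m=(im['depth']>0)&(C[...,0]>.35)&(C[...,0]<.63)&(C[...,1]>-.28)&(C[...,1]<-.12)&(C[...,2]>.037)&(C[...,2]<.044)
v,u=np.nonzero(m);print(cv2.minAreaRect((cast(im,np.c_[u,v],.041)[:,:2]*1000).astype('f4')))
```

```text
[0.19549226 1.07092908 0.03473968] [ 0.44513105 -0.2035905   0.1745594 ] 1.000966605422917
px [103.7  87.4] c mm 346.1 -334.6 LxW [22.8 42.1] yaw 1.149 z p50,p90 [-0.5843 -0.4408]
px [260.6 215.6] c mm 484.1 -201.8 LxW [ 54.8 170.5] yaw -0.104 z p50,p90 [0.0253 0.027 ]
((483.81304931640625, -203.1302947998047), (87.36458587646484, 214.42054748535156), 84.20243835449219)
```

View pics/w13.png

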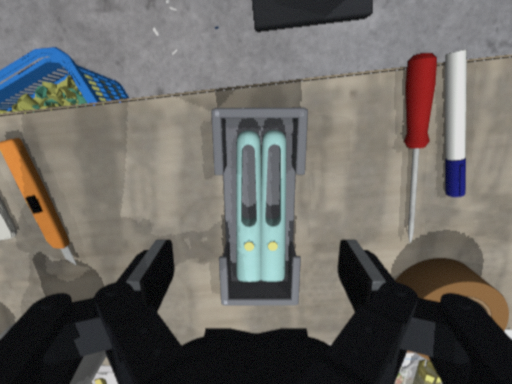

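Both handles lie flat, side by side, and within about 2 mm of the tray's centre. The robot is clear, so I'm handing in.

```bash
python3 -c "
from workcell import bot
print(bot.hand_in())"
```

```text
the job is handed in; nothing more can be done
None
```

The job is handed in, after about 15.5 s of the 54 s allowed; the hand-in itself reports no verdict. I slid the stray handle against the first with both open fingers, until about 5 N showed they had met. I then gripped the pair at 51 mm, carried it level and lowered it into the tray, still held, until I felt about 6 N from the floor. Then I opened the fingers and rose clear.

**Last checks:**
- **Position:** the pair's centre is at (484.1, -201.8) mm and the tray's is at (483.8, -203.1) mm, so they agree within about 1.5 mm.
- **Direction:** the pair's yaw is -0.104 rad and the tray's is -0.101 rad.
- **Height:** the handle tops read about 27 mm above the bench, the same as when they lay flat on the board.
- **Side by side:** the pair measures 54.8 mm across, so the handles are side by side within about 2 mm of touching.
- **Surroundings:** the marker, screwdriver, tape and cutter look untouched in the last picture. I did not measure them, and the mug is out of that view.

**Disagreements:** the first scene-camera positions of the handles were 6 to 10 mm off the top view's, so I used the top and wrist views instead. The tray's measured width came out about 3 mm over the stated 84 mm.

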